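Set the melting pot in its melter and turn the control to full

ROBOT

A 6-joint arm with a two-finger parallel gripper is mounted at the origin on a cart in front of the work surface, level with it; the furniture and walls round the work are solid. World frame = base frame: x ahead of the robot, y to its left, z up, the work surface at z = 0. Lengths are in m, angles in rad, forces in N, time in s.
With the tool pointing down it reaches from about 0.35 to 1 m from the base axis. Payload 7.1 kg.
Tool frame: the origin (TCP) lies between the finger pads; the fingertips stand 11 mm ahead of it and the grasp point (between the pads) lies 8 mm behind it; z points along the fingers, y is the line along which they close (so a half turn about z gives the same grasp; the last joint's range is limited). The gripper opens to 85 mm and grips with 20 to 120 N. Pads are 22 mm wide; open, the fingers measure 114 mm over their backs; the gripper's body (76 mm by 85 mm) begins 54 mm behind the grasp point. The pads swing forward as they close: fully open they stand 13 mm farther back than shut.
Start: joints at [1.177, 0.423, 1.63, -0, 1.089, -0.019], TCP at [0.229, 0.582, 0.216] pointing down, gripper open.
Joint ranges: [-3, 3], [-0.9, 2.11], [0.09, 2.58], [-1.31, 4.45], [0.11, 2.69], [-2.54, 2.54]. Speed limits (rad/s): [2.39, 2.39, 3.01, 3.14, 3.14, 3.14].

INTERFACE

Orientations are given as a rotation vector (axis times angle).
In Python, from cell import arm, vision, job gives the robot as it stands (arm), with the cameras (vision) and the job (job).
- The arm moves only by the shell command python3 jog.py 'ROWS' [FORCE]. ROWS is a JSON list of rows, 1 to 12 of them, each an object with the fields jaw (the opening from 0.0 (shut) to 1.0 (fully open)), tx, ty, tz (the shift in m), yaw (a turn about the tool's z in rad); a field left out counts as zero (the opening has to be given); each row is the pose to reach, as a shift and turn from the pose commanded when the command began, along the tool's axes at that moment; what a row does not reach only later rows make up. A row lasts 1/10 s, in which the tool goes at most 0.05 m and 0.15 rad, less where a joint would pass 70% of its speed; a pose out of reach is approached as far as the arm can. The fingers move at their own pace and stop on an object; FORCE is the grip in N (left out, the last holds). Time passes only in rows, so rows that do not move let the fingers close. It prints the time, the measured TCP pose, the force, the opening and the grip force at its end. Input that does not fit is refused with a message, and nothing moves.
- arm.read_state(): the state, without advancing time (a new reading comes with each control period).
- vision.capture(name): name is "scene" or "top" or "wrist"; returns the picture (400x640x3 uint8, red, green, blue); there is no depth.
- vision.get_calibration(name): a dict with "mtx" (3x3 intrinsics, pixels), "k1" (the pictures are not rectified: a ray, as slopes to the right and down, at radius r is drawn at 1 + k1 r^2 times it, then the intrinsics apply), "R" (3x3) and "t" (3): a world point X has camera coordinates R X + t. Camera axes: x right, y down, z forward; pixel columns grow to the right and rows downward; lengths in m; the calibration is good to about 2 mm. A picture is of the moment at which its call begins: read the wrist's pose just before it. get_calibration takes no time and is no camera call; for the wrist camera it gives the pose at the moment of the call.
- job.close_job(): hands the job in; it is judged then, once.
The state is a dict: "clock": time; "qpos": joint angles; "joint_velocities": joint speeds; "joint_efforts": joint torques, N m; "position": TCP position; "ee_rot": TCP orientation; "force": force on the tool from outside, world axes, zero at the start; "moment": the same for the moment, N m; "grip_width": opening from 0.0 (shut) to 1.0 (fully open); "gripper_force": force on a finger pad.
Only numpy, scipy, OpenCV 4.12 (cv2) and the standard library are available. Lean on these libraries where they do the work, as an engineer would, in place of code of your own. Each camera call takes 0.05 s, during which the arm holds its last target. There are 200 camera calls.

TASK

Get the chocolate melter going: keeping it upright, set the round-bottomed white pot down gently (not dropped) into the melter's dished cup, fully home and upright, and turn the melter's control knob clockwise (seen from above) to its end stop. Do both in whichever order you like, leave the lidded pot standing in the cup, and leave the honey jar, lemon and pepper mill where they are.

Things in the scene. Friction and masses are not known exactly. Their poses are not given: they have to be found in the camera images.
- pot: round-bottomed white stoneware pot, wooden lid fixed on, loose, 0.2-0.45 kg, starts upright. Origin: centre of underside, z up its axis. Lower part a ball of radius 36 mm centred 32 mm up, cut flat to a 32 mm wide foot; straight neck 48 mm wide from 60 to 96 mm up; lid 49 mm wide to 104 mm; lid knob 18 mm wide, top at 118 mm.
- melter: electric chocolate melter, fixed: white base 100 (x) by 224 (y) by 22 mm high; drum (100 mm wide, top at 58 mm) with a steel dished cup at its +y end, control knob at its -y end. Origin: centre of underside, z up. Cup: cone about 45 degrees steep, mouth 86 mm wide, narrowing to about 26 mm; the pot's ball-shaped underside centres itself in it, foot hanging clear.
- dish_seat (a point): point on the cup's axis where the pot's origin lies when the pot is fully home: 58 mm from the melter's origin along its +y, 29 mm above the worktop, 29 mm below the drum's top. Axes parallel to the melter's.
- knob_grip (a point): centre of the knob's grip bar, on the knob's upright axis, 59 mm above the worktop, 67 mm from the melter's origin along its -y. Black bar 14 mm wide, 49 mm long along this point's x, top at 66 mm; below it a disc 52 mm wide, its top at 36 mm. The point turns with the knob.
- knob (a joint): angle of the control knob, rad: 0 at the anticlockwise stop, growing clockwise seen from above, 2.0 at the clockwise end stop. It starts between 0.6 and 1.1. At 0 the bar lies along the melter's x axis. Light friction (0.04 N m), stays where it is left.
- honey_jar: bystander: glass jar of honey with a black lid, 63 mm wide, 94 mm high, flat base; loose, stands near the pot (the two may have swapped places). Origin: centre of its underside.
- lemon: bystander: lemon 78 x 55 x 56 mm, loose, near the front edge of the worktop. Origin: under its centre.
- mill: bystander: dark wooden pepper mill, 58 mm wide, 170 mm high, loose, to the right on the cooker's hob. Origin: centre of its underside.

How it is judged:
At the end, for the whole second after the job is handed in: The pot stands released and at rest in the cup: its origin within 6 mm sideways and 5 mm in height of dish_seat, tilted by less than 0.14 rad (8 degrees); and the knob is within 0.1 rad of its clockwise end stop (joint above 1.9) (horizontal distance between pot and dish_seat below 0.006 m and z of pot in the frame of dish_seat between -0.005 and 0.005 m and angle between pot's own z axis and vertical below 0.14 rad and linear speed of pot below 0.02 m/s and value of joint knob above 1.9 rad); the robot touches nothing.
It fails at once if the pot is dropped into the cup: it touches nothing while over the cup and more than 15 mm above its seat (horizontal distance between pot and dish_seat below 0.06 m and z of pot in the frame of dish_seat above 0.015 m and contact force between pot and anything else below 0.02 N).
It fails at once if the pot is tipped by more than 0.8 rad (angle between pot's own z axis and vertical above 0.8 rad).
It fails at once if the honey jar, the lemon or the pepper mill is moved by more than 30 mm (distance of any of honey_jar, lemon, mill from where it was at the start of the episode above 0.03 m).
It also fails if it takes over 54 s, if anything falls off the work surface, if the arm or the gripper's body presses on something with over 40 N, if the wrist force passes 120 N, or if a joint passes its speed limit or range.

## Working session

There is one attempt and no reset: what is moved stays moved. The work goes in short steps, Python scripts to look and compute and a shell command to move; the robot and the scene stay as the last step left them, time stands still between calls to the robot, and variables do not carry over. Pictures are saved under pics/ and viewed, at most 10 in all, crops included, and the job is handed in when it is done.

```bash
ls; mkdir -p pics; python3 - <<'E'
from cell import arm, vision, job
import cv2
for n in("scene","top","wrist"):
    im=vision.capture(n); cv2.imwrite(f"pics/{n}0.png",im[:,:,::-1])
    c=vision.get_calibration(n); print(n,c["mtx"].tolist(),c["k1"],(-c["R"].T@c["t"]).round(3),c["R"].round(3).tolist())
s=arm.read_state();print(s["clock"],s["position"],s["ee_rot"],s["grip_width"])
E
```

```text
cell.py
jog.py
pics
scene [[396.1766206808363, 0.0, 320.69430663308833], [0.0, 396.1766206808363, 205.6071837170638], [0.0, 0.0, 1.0]] -0.07364104901749255 [ 0.164 -0.778  0.688] [[0.882, -0.471, 0.02], [-0.317, -0.623, -0.715], [0.349, 0.624, -0.699]]
top [[452.95546603391585, 0.0, 326.07140504200953], [0.0, 452.95546603391585, 194.15720181286122], [0.0, 0.0, 1.0]] 0.03750297606348052 [ 0.241 -0.212  1.094] [[-0.0, -1.0, 0.001], [-0.975, 0.0, -0.224], [0.224, -0.001, -0.975]]
wrist [[292.5763961219688, 0.0, 318.5888484181022], [0.0, 292.5763961219688, 193.87514345541254], [0.0, 0.0, 1.0]] 0.002531607412619845 [0.165 0.607 0.374] [[0.365, 0.931, 0.001], [0.896, -0.352, 0.271], [0.252, -0.098, -0.963]]
0.15 [0.22859379 0.58120971 0.21509317] [-5.85201951e-01 -3.08633636e+00  1.89011530e-03] 1.003997233633438
```

View pics/top0.png

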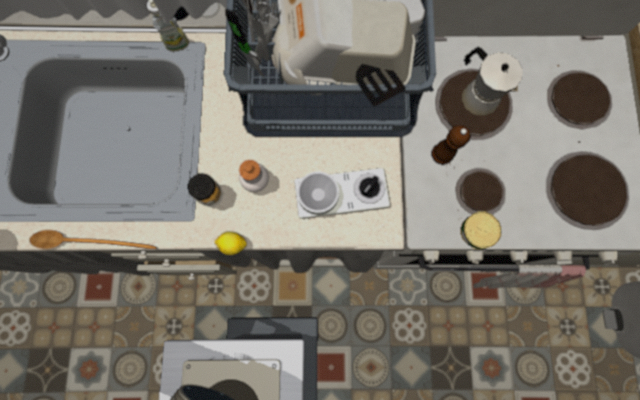

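View pics/scene0.png

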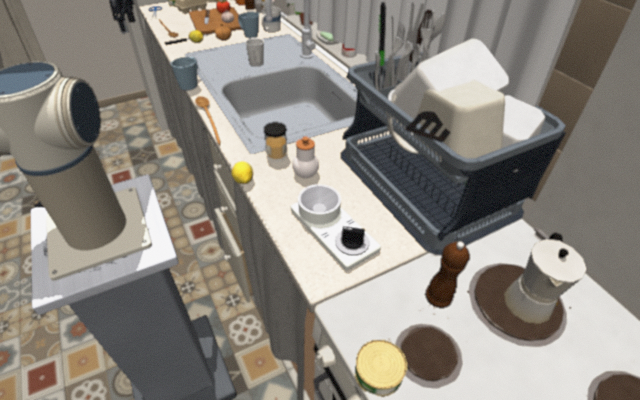

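The top picture shows the pot lid at (251,170), jar lid (204,188), cup (319,192), knob (371,187). In the scene picture the pot lid is at (306,146), the cup at (320,203) and the knob at (352,237). Next I'll take mask centroids and enlarged crops.

```bash
cat > h.py <<'E'
import numpy as np,cv2
from cell import arm, vision, job
def ray(c,uv):
    k=c["k1"]; d=np.array([k,0,0,0,0.])
    p=cv2.undistortPoints(np.array([[uv]],float),c["mtx"],d)[0,0]
    v=c["R"].T@np.array([p[0],p[1],1.]); return -c["R"].T@c["t"],v/np.linalg.norm(v)
def plane(c,uv,z):
    o,v=ray(c,uv); return o+v*(z-o[2])/v[2]
def tri(c1,a,c2,b):
    o,v=ray(c1,a);p,w=ray(c2,b)
    s=np.linalg.lstsq(np.c_[v,-w],p-o,rcond=None)[0]
    x,y=o+v*s[0],p+w*s[1]; return (x+y)/2,np.linalg.norm(x-y)
E
python3 - <<'E'
from h import *
T,S=[vision.get_calibration(n) for n in("top","scene")]
t,s=[cv2.imread(f"pics/{n}0.png") for n in("top","scene")]
def cen(im,box,lo,hi):
    x0,y0,x1,y1=box; m=cv2.inRange(cv2.cvtColor(im[y0:y1,x0:x1],cv2.COLOR_BGR2HSV),lo,hi)
    n,l,st,c=cv2.connectedComponentsWithStats(m); i=1+st[1:,4].argmax(); return c[i]+[x0,y0],st[i].tolist()
O=((5,110,90),(18,255,255)); K=((0,0,0),(180,255,60))
for nm,bt,bs,r in(("lid",(230,150,275,200),(290,130,325,165),O),("knob",(350,165,392,210),(335,220,375,255),K),("jarlid",(185,170,222,208),(260,118,292,145),K)):
    a,b=cen(t,bt,*r),cen(s,bs,*r); print(nm,a,b,tri(T,a[0],S,b[0]))
print("cup",tri(T,(319,192),S,(320,203)))
a=cv2.resize(t[140:230,180:400],None,fx=3.6,fy=3.6,interpolation=3)
b=cv2.resize(s[120:270,260:390],None,fx=2,fy=1.8,interpolation=3)
b=cv2.resize(s[130:265,270:390],None,fx=2,fy=2,interpolation=3)
cv2.imwrite("pics/ct.png",a)
cv2.imwrite("pics/cs.png",cv2.resize(s[130:265,270:390],None,fx=4,fy=4,interpolation=3))
E
```

```text
lid (array([249.40438871, 169.75862069]), [10, 10, 20, 20, 319]) (array([305.04242424, 143.62424242]), [7, 7, 17, 13, 165]) (array([ 0.52653991, -0.03922642,  0.10143007]), np.float64(0.0010782920249190024))
knob (array([369.7406015 , 186.62030075]), [10, 12, 19, 20, 266]) (array([352.54775281, 237.93820225]), [7, 9, 22, 20, 356]) (array([ 0.50228899, -0.31839004,  0.03893624]), np.float64(0.0006276452670584504))
jarlid (array([201.17723881, 186.55037313]), [3, 4, 28, 26, 536]) (array([274.71794872, 129.63675214]), [5, 5, 21, 14, 234]) (array([0.49026145, 0.07117911, 0.08864691]), np.float64(0.0009215327861973774))
cup (array([ 0.4871264 , -0.19672117,  0.04620719]), np.float64(0.00021734085473877106))
```

View pics/ct.png

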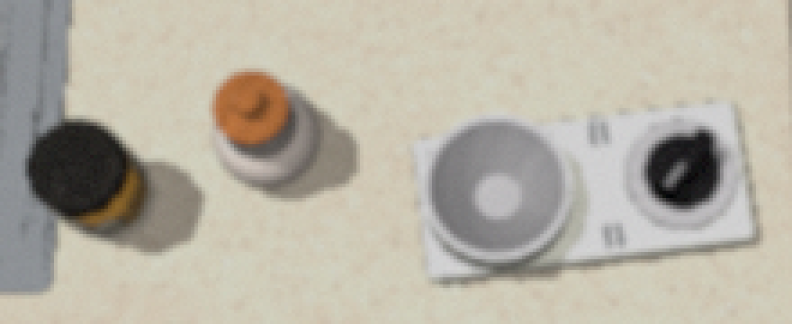

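View pics/cs.png

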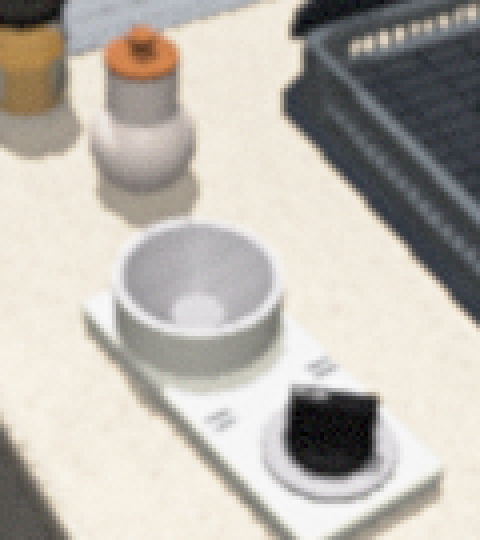

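Crops: the rim's outer ellipse is centred near crop (499,190). The base corners are at about (415,140), (735,102), (757,242) and (428,282). The knob bar runs from (665,190) to (707,135). That gives a melter yaw of about +0.12 and a knob angle of about 0.77. I'll take wrist views from two places for precision.

```bash
python3 jog.py '[{"jaw":1, "tx":-0.437, "ty":-0.507, "tz":-0.035}, {"jaw":1, "tx":-0.437, "ty":-0.507, "tz":-0.035}, {"jaw":1, "tx":-0.437, "ty":-0.507, "tz":-0.035}, {"jaw":1, "tx":-0.437, "ty":-0.507, "tz":-0.035}, {"jaw":1, "tx":-0.437, "ty":-0.507, "tz":-0.035}, {"jaw":1, "tx":-0.437, "ty":-0.507, "tz":-0.035}, {"jaw":1, "tx":-0.437, "ty":-0.507, "tz":-0.035}, {"jaw":1, "tx":-0.437, "ty":-0.507, "tz":-0.035}, {"jaw":1, "tx":-0.437, "ty":-0.507, "tz":-0.035}, {"jaw":1, "tx":-0.437, "ty":-0.507, "tz":-0.035}, {"jaw":1, "tx":-0.437, "ty":-0.507, "tz":-0.035}, {"jaw":1, "tx":-0.437, "ty":-0.507, "tz":-0.035}]'
```

```text
clock: 1.35
position: [0.4268, 0.014, 0.2473]
ee_rot: [0.585, 3.086, 0.0]
force: [0.4, 0.4, 0.6]
grip_width: 0.999
gripper_force: 0.0
```

```bash
cat >> h.py <<'E'
def snap(i):
    c=vision.get_calibration("wrist");im=vision.capture("wrist")[:,:,::-1].copy()
    cv2.imwrite(f"pics/w{i}.png",im); np.savez(f"w{i}.npz",**c); return im
E
python3 jog.py '[{"jaw":1, "tx":-0.04, "ty":-0.05}, {"jaw":1, "tx":-0.04, "ty":-0.05}, {"jaw":1, "tx":-0.04, "ty":-0.05}, {"jaw":1, "tx":-0.04, "ty":-0.05}, {"jaw":1, "tx":-0.04, "ty":-0.05}]'; python3 -c "from h import *;snap(1)"
python3 jog.py '[{"jaw":1, "tx":-0.073, "ty":-0.186}, {"jaw":1, "tx":-0.073, "ty":-0.186}, {"jaw":1, "tx":-0.073, "ty":-0.186}, {"jaw":1, "tx":-0.073, "ty":-0.186}, {"jaw":1, "tx":-0.073, "ty":-0.186}, {"jaw":1, "tx":-0.073, "ty":-0.186}, {"jaw":1, "tx":-0.073, "ty":-0.186}, {"jaw":1, "tx":-0.073, "ty":-0.186}]'; python3 -c "
from h import *;snap(2)
a,b=[cv2.imread(f'pics/w{i}.png') for i in(1,2)]
cv2.imwrite('pics/w12.png',np.vstack([a,b])[:, :][::1])
cv2.imwrite('pics/w12.png',cv2.resize(np.hstack([a,b]),(800,250)))"
```

```text
clock: 1.85
position: [0.445, -0.0439, 0.2468]
ee_rot: [-0.583, -3.086, -0.0]
force: [0.5, -0.6, 1.2]
grip_width: 1.001
gripper_force: 0.0
clock: 2.7
position: [0.4455, -0.2432, 0.247]
ee_rot: [-0.581, -3.087, -0.0]
force: [0.6, -1.1, 0.1]
grip_width: 0.999
gripper_force: 0.0
```

View pics/w1.png

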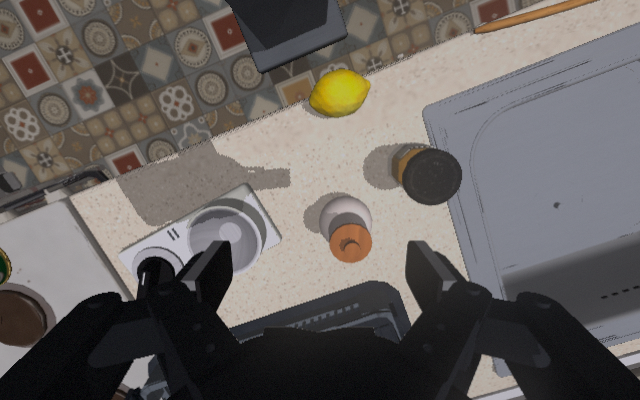

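View pics/w2.png

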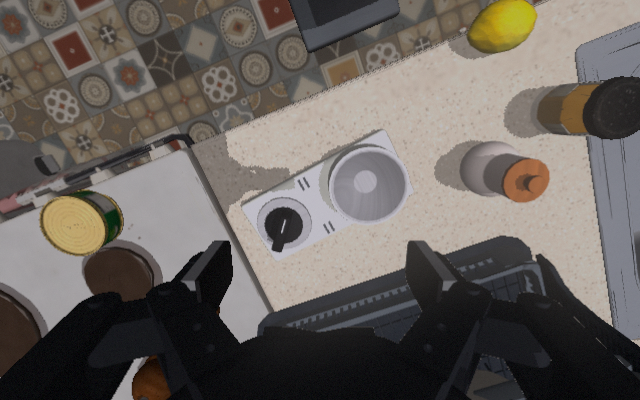

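Wrist views: in w2 the knob bar is near (281,228), the cup rim near (369,184) and the lid at (526,180). The base corners are (243,205), (384,130), (412,188) and (280,262). In w1 the lid is at (350,243).

```bash
python3 - <<'E'
from h import *
C={i:dict(np.load(f"w{i}.npz")) for i in(1,2)}; I={i:cv2.imread(f"pics/w{i}.png") for i in(1,2)}
T=vision.get_calibration("top");t=cv2.imread("pics/top0.png")
H=lambda im:cv2.cvtColor(im,cv2.COLOR_BGR2HSV)
def big(m,box):
    x0,y0,x1,y1=box; q=np.zeros_like(m);q[y0:y1,x0:x1]=m[y0:y1,x0:x1]
    n,l,st,c=cv2.connectedComponentsWithStats(q); i=1+st[1:,4].argmax(); return (l==i).astype(np.uint8),c[i],st[i].tolist()
O=((5,110,60),(18,255,255))
b={"1":(325,215,380,270),"2":(500,150,555,210)}
e=[cv2.fitEllipse(max(cv2.findContours(big(cv2.inRange(H(I[i]),*O),b[str(i)])[0],0,1)[0],key=len)) for i in(1,2)]
print("lid ell",e,"tri",tri(C[1],e[0][0],C[2],e[1][0]),"plane .1",plane(C[1],e[0][0],.102),plane(C[2],e[1][0],.102))
# base by corners
cs=np.array([plane(C[2],p,.022)[:2] for p in((243,205),(384,130),(412,188),(280,262))]);print("corners",cs.round(4).tolist(), np.linalg.norm(cs-np.roll(cs,-1,0),axis=1).round(4))
d=[H(I[2])[y,x].tolist() for x,y in((369,150),(350,215),(330,195),(300,245),(215,200+40),(290,205),(320,180),(430,170),(268,215))];print(d)
# black bar
m,c,st=big(cv2.inRange(H(I[2]),(0,0,0),(180,255,70)),(258,200,308,256));print("black",c,st)
cnt=max(cv2.findContours(m,0,1)[0],key=len)[:,0]
w=np.array([plane(C[2],p,.066)[:2] for p in cnt]);r=cv2.minAreaRect(w.astype(np.float32)*1000);print(r)
cv2.imwrite("pics/z2.png",cv2.resize(I[2][125:270,235:425],None,fx=4,fy=4,interpolation=0))
E
```

```text
lid ell [((350.271484375, 242.700439453125), (37.69392395019531, 41.269012451171875), 81.78924560546875), ((525.8275756835938, 180.06991577148438), (39.383644104003906, 47.691165924072266), 53.038490295410156)] tri (array([ 0.52823432, -0.03627428,  0.10133351]), np.float64(0.000186524880865022)) plane .1 [ 0.5278104  -0.03623267  0.102     ] [ 0.52801805 -0.03664655  0.102     ]
corners [[0.4599, -0.3589], [0.434, -0.1468], [0.5213, -0.135], [0.5587, -0.346]] [0.2137 0.0881 0.2143 0.0996]
[[137, 13, 174], [135, 14, 150], [131, 11, 191], [127, 12, 196], [0, 5, 111], [135, 14, 178], [20, 10, 160], [13, 28, 189], [165, 11, 45]]
black [282.79695886 226.64132379] [265, 207, 38, 45, 1118]
((497.74365234375, -307.6791076660156), (46.67506408691406, 56.382755279541016), 83.33411407470703)
```

View pics/z2.png

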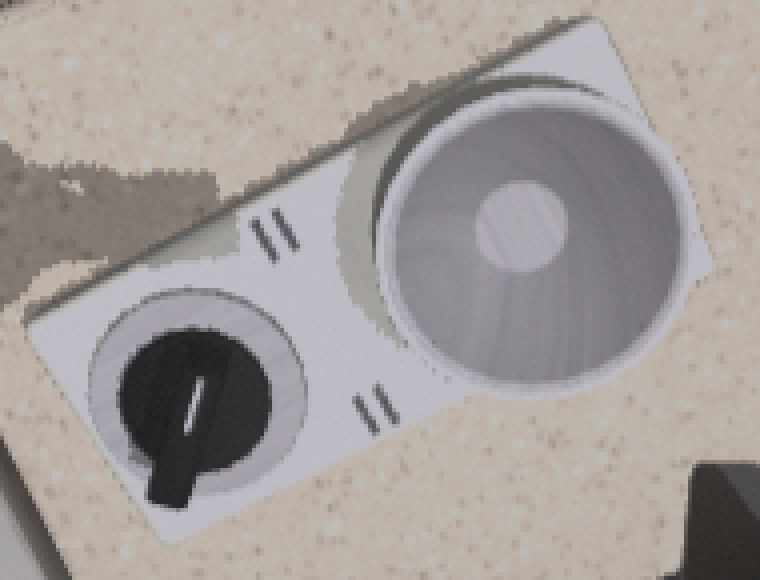

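The crop of w2 (scale 4, offset (235,125)) shows:
- Disc centre at crop (198,392), rim centre at (536,241).
- Bar end corners at (147,497) and (186,508), white mark from (203,377) to (188,430).

```bash
python3 - <<'E'
from h import *
c=dict(np.load("w2.npz"));T=vision.get_calibration("top")
f=lambda x,y:(235+(x-1.5)/4,125+(y-1.5)/4)
P=lambda x,y,z:plane(c,f(x,y),z)[:2]
cs=np.array([P(*p,.022) for p in((25,325),(598,18),(714,268),(170,545))]);print(cs.round(4).tolist(),np.linalg.norm(cs-np.roll(cs,-1,0),axis=1).round(4))
for a,b in((0,1),(3,2)):
    d=cs[b]-cs[a];print("yaw",np.arctan2(-d[0],d[1]))
k=P(198,392,.036);r=P(536,241,.058);d=r-k
print("knob",k,"cup",r,"dist",np.linalg.norm(d),"yaw",np.arctan2(-d[0],d[1]))
print("cup tri",tri(c,f(536,241),T,(318.3,192.8)))
a=np.array([P(*p,.066) for p in((203,377),(188,430),(147,497),(186,508))])
m=a[0]-a[1];e=a[3]-a[2];print("bar ang mark",np.arctan2(m[1],m[0]),"end edge-perp",np.arctan2(e[1],e[0])+np.pi/2,"end mid",(a[2]+a[3])/2, np.linalg.norm((a[2]+a[3])/2-k),np.linalg.norm(e))
v=(a[2]+a[3])/2-k;print("from axis",np.arctan2(v[1],v[0]))
s=arm.read_state();print(s["position"],s["ee_rot"],s["qpos"])
E
```

```text
[[0.46, -0.3622], [0.433, -0.1463], [0.5268, -0.135], [0.5555, -0.3492]] [0.2176 0.0944 0.2161 0.0964]
yaw 0.12423134109232573
yaw 0.13316259936446412
knob [ 0.49991965 -0.31272769] cup [ 0.48509565 -0.19116524] dist 0.12246297901608126 yaw 0.1213463560048328
cup tri (array([ 0.46891272, -0.19578423,  0.11395803]), np.float64(0.0010284304354987311))
bar ang mark 2.48181611230773 end edge-perp 2.4651485405565468 end mid [ 0.52138372 -0.3291665 ] 0.027035913579084768 0.012885863605828137
from axis -0.6535842297706397
[ 0.44562665 -0.24332003  0.2471232 ] [-5.81581999e-01 -3.08720414e+00 -3.01287444e-04] [-5.23315789e-01  2.11609001e-01  1.85592237e+00  1.73712922e-04
  1.07420543e+00 -1.72178997e+00]
```

```bash
python3 - <<'E'
from h import *
c=dict(np.load("w2.npz"));c1=dict(np.load("w1.npz"));T=vision.get_calibration("top");S=vision.get_calibration("scene")
print("cup S+w2",tri(c,(368.6,184.9),S,(320,199.7)),"S+T",tri(T,(318.3,192.8),S,(320,199.7)),"top plane",plane(T,(318.3,192.8),.058), "S plane",plane(S,(320,199.7),.058))
print("disc S+w2",tri(c,(284.1,222.6),S,(352.3,243.)),"top",plane(T,(370,188),.036),"S",plane(S,(352.3,243.),.036))
ct=lambda x,y:(180+(x-1.3)/3.6,140+(y-1.3)/3.6)
cs=np.array([plane(T,ct(*p),.022)[:2] for p in((735,102),(415,140),(428,280),(757,242))]);print(cs.round(4).tolist(),np.linalg.norm(cs-np.roll(cs,-1,0),axis=1).round(4))
print("lid S+w",tri(c,(525.8,180.1),S,(305.5,143.9)),tri(c1,(350.3,242.7),S,(305.5,143.9)))
E
```

```text
cup S+w2 (array([ 0.48871549, -0.19095381,  0.0506479 ]), np.float64(0.002815633221848031)) S+T (array([ 0.48499616, -0.19584948,  0.05618691]), np.float64(0.004584905640138936)) top plane [ 0.48231909 -0.19522881  0.058     ] S plane [ 0.48645931 -0.19772929  0.058     ]
disc S+w2 (array([ 0.50490782, -0.31694819,  0.01936424]), np.float64(0.000503934613978921)) top [ 0.49929155 -0.31912843  0.036     ] S [ 0.49616299 -0.32843769  0.036     ]
[[0.5534, -0.3556], [0.5266, -0.1373], [0.43, -0.1474], [0.4559, -0.3675]] [0.22   0.0971 0.2216 0.0983]
lid S+w (array([ 0.5316913 , -0.0323073 ,  0.09464753]), np.float64(0.00022854612918402108)) (array([ 0.52976927, -0.03644122,  0.09795403]), np.float64(4.0583568777694415e-06))
```

```bash
python3 jog.py '[{"jaw":1, "tx":-0.078, "ty":-0.048, "tz":0.117, "yaw":0.287}, {"jaw":1, "tx":-0.078, "ty":-0.048, "tz":0.117, "yaw":0.287}, {"jaw":1, "tx":-0.078, "ty":-0.048, "tz":0.117, "yaw":0.287}, {"jaw":1, "tx":-0.078, "ty":-0.048, "tz":0.117, "yaw":0.287}, {"jaw":1, "tx":-0.078, "ty":-0.048, "tz":0.117, "yaw":0.287}, {"jaw":1, "tx":-0.078, "ty":-0.048, "tz":0.117, "yaw":0.287}]'; python3 -c "
from h import *;snap(3);print(arm.read_state()['position'])"
```

```text
clock: 3.35
position: [0.5009, -0.3174, 0.1315]
ee_rot: [1.018, 2.97, -0.0]
force: [0.3, -0.7, 0.2]
grip_width: 1.0
gripper_force: 0.0
[ 0.50111892 -0.317649    0.13213629]
```

View pics/w3.png

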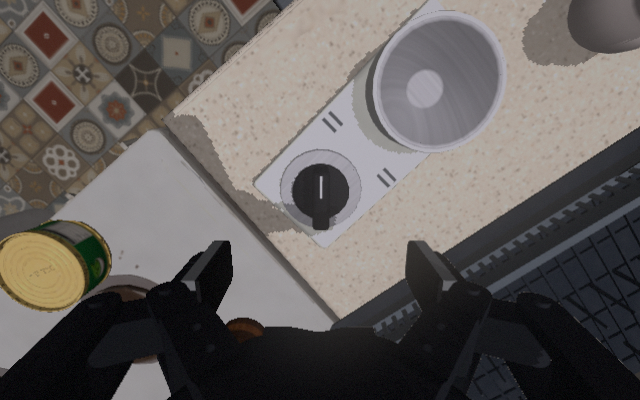

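The bar is upright at column 320, centred between the fingers. Disc centre is about (320,189), rim centre about (439,82).

```bash
python3 - <<'E'
from h import *
c=dict(np.load("w3.npz"));c2=dict(np.load("w2.npz"));T=vision.get_calibration("top")
k=plane(c,(320.2,189.5),.036);r=plane(c,(439,81.5),.058);print("knob",k,"cup",r,np.linalg.norm((k-r)[:2]))
print(tri(c,(320.2,189.5),c2,(284.1,222.6)),tri(c,(439,81.5),c2,(368.6,184.9)))
print(plane(c,(320.5,226),.066))
s=arm.read_state();print(s["position"],s["ee_rot"])
E
```

```text
knob [ 0.50167801 -0.31460929  0.036     ] cup [ 0.48535816 -0.19026183  0.058     ] 0.1254138306323482
(array([ 0.50560283, -0.3174285 ,  0.01789192]), np.float64(9.372699199058224e-05)) (array([ 0.48470115, -0.1912587 ,  0.06034567]), np.float64(0.0005873072262408096))
[ 0.51998095 -0.32870973  0.066     ]
[ 0.50111892 -0.317649    0.13213629] [ 1.01810164e+00  2.96912771e+00 -1.01810578e-03]
```

```bash
python3 jog.py '[{"jaw":1, "tx":0.001, "ty":0.002, "tz":0.04}, {"jaw":1, "tx":0.001, "ty":0.002, "tz":0.078}, {"jaw":1, "tx":0.001, "ty":0.002, "tz":0.078}, {"jaw":0, "tx":0.001, "ty":0.002, "tz":0.078}, {"jaw":0, "tx":0.001, "ty":0.002, "tz":0.078}, {"jaw":0, "tx":0.001, "ty":0.002, "tz":0.078}, {"jaw":0, "tx":0.001, "ty":0.002, "tz":0.078}, {"jaw":0, "tx":0.001, "ty":0.002, "tz":0.078}, {"jaw":0, "tx":0.001, "ty":0.002, "tz":0.078}, {"jaw":0, "tx":0.001, "ty":0.002, "tz":0.078}, {"jaw":0, "tx":0.001, "ty":0.002, "tz":0.078}]' 30
```

```text
clock: 4.5
position: [0.5008, -0.316, 0.052]
ee_rot: [-1.021, -2.971, -0.0]
force: [0.4, 0.6, -0.4]
grip_width: -0.004
gripper_force: 0.0
```

Shut on nothing, so I'll look.

```bash
python3 - <<'E'
from h import *
a=snap(4); s=vision.capture("scene")[:,:,::-1]
cv2.imwrite("pics/v4.png",np.hstack([cv2.resize(a[90:310,180:460],None,fx=1.4,fy=1.4),cv2.resize(s[160:270,270:410],None,fx=2.8,fy=2.8,interpolation=2)]))
E
```

```text
(no output)
```

View pics/v4.png

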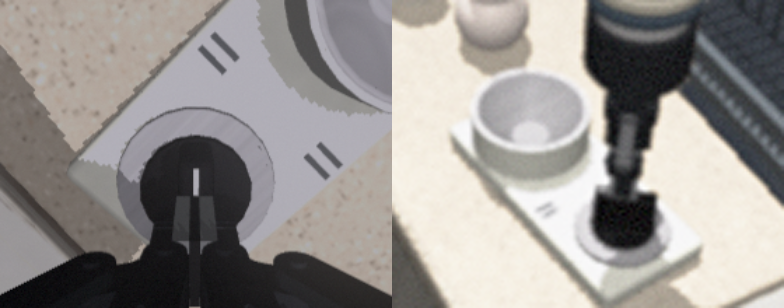

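```bash
python3 - <<'E'
from h import *
for i,w,uv in((3,81.5,(320.2,189.5)),(4,157/1.4,(319.8,222.))):
    c=dict(np.load(f"w{i}.npz"));print("cam",-c["R"].T@c["t"])
    for z in(.018,.036): X=plane(c,uv,z);d=(c["R"]@X+c["t"])[2];print(z,X,"width mm",w/292.6*d*1000)
c=dict(np.load("w4.npz"))
for z in(.041,.05,.066):print("tips",plane(c,(319,229),z))
s=arm.read_state();print(s["position"],s["ee_rot"],s["qpos"],s["gripper_force"],s["moment"])
p=s["position"];q=c["R"]@p+c["t"];print("TCP pix",c["mtx"]@q/q[2])
for d in(.011,-.008):
  q=c["R"]@(p-[0,0,d])+c["t"];print(d,c["mtx"]@q/q[2])
E
```

```text
cam [ 0.44694993 -0.27449542  0.29062954]
0.018 [ 0.50554678 -0.31744497  0.018     ] width mm 78.5775819731418
0.036 [ 0.50167801 -0.31460929  0.036     ] width mm 73.38960247303444
cam [ 0.44715209 -0.27308119  0.21122462]
0.018 [ 0.50688859 -0.31812657  0.018     ] width mm 79.048459815534
0.036 [ 0.50132379 -0.31393033  0.036     ] width mm 71.68463484410775
tips [ 0.50316219 -0.31602331  0.041     ]
tips [ 0.50020086 -0.3137529   0.05      ]
tips [ 0.49493628 -0.30971663  0.066     ]
[ 0.50082381 -0.3159241   0.05195216] [-1.02061669e+00 -2.97096292e+00 -8.49941388e-05] [-5.82863358e-01  6.01883631e-01  1.79106773e+00 -2.68629861e-07
  7.48859054e-01 -1.49185978e+00] 0.0 [ 0.06829072 -0.00045467  0.04386053]
TCP pix [316.74128924 233.17076883   1.        ]
0.011 [316.8252038  226.12589927   1.        ]
-0.008 [316.67346116 238.86513195   1.        ]
```

```bash
python3 - <<'E'
from h import *
S=vision.get_calibration("scene")
for i,uv in((3,(320.5,228)),(2,(276.7,250.6))):
    c=dict(np.load(f"w{i}.npz"))
    for b in((364.5,228.5),(364,231)): print(tri(c,uv,S,b))
c=dict(np.load("w3.npz"))
for p in((.505,-.317,.066),(.505,-.317,.05),(.505,-.317,.036)):
  q=S["R"]@p+S["t"];print((S["mtx"]@q/q[2])[:2])
E
python3 - <<'E'
import cv2,numpy as np
a=cv2.imread("pics/w4.png")[150:310,230:410]
a=np.clip(a.astype(float)*2.5,0,255).astype("uint8")
cv2.imwrite("pics/v5.png",cv2.resize(a,None,fx=3.5,fy=3.5,interpolation=2))
E
```

```text
(array([ 0.52146498, -0.32928547,  0.06972966]), np.float64(0.002579855176979507))
(array([ 0.52194555, -0.33032256,  0.06352442]), np.float64(0.0004989799802997864))
(array([ 0.52236028, -0.3284121 ,  0.06831582]), np.float64(0.0023863286195098367))
(array([ 0.52273593, -0.32972105,  0.06280364]), np.float64(0.001152127649387855))
[354.15577686 228.74500169]
[353.56904352 233.75713104]
[353.06813764 238.03608521]
```

View pics/v5.png

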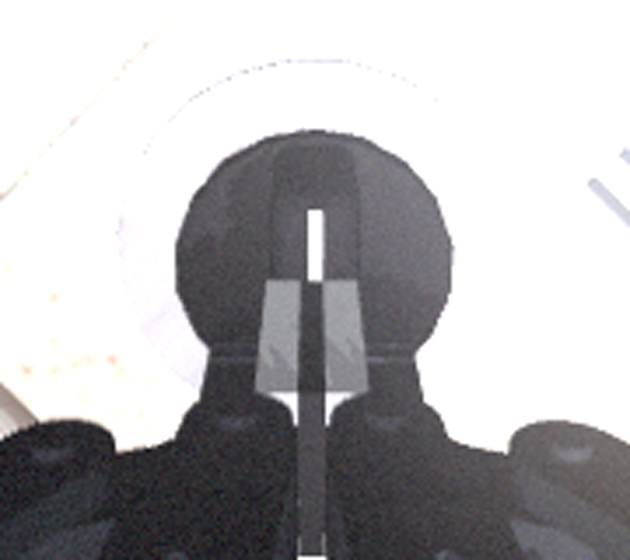

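```bash
python3 - <<'E'
from h import *
c3,c4,c2=[dict(np.load(f"w{i}.npz")) for i in(3,4,2)]
def mark(i,x0,y0,x1,y1):
    g=cv2.cvtColor(cv2.imread(f"pics/w{i}.png"),6)[y0:y1,x0:x1]; m=(g>110).astype(np.uint8)
    n,l,st,ce=cv2.connectedComponentsWithStats(m); print(i,[ (st[k]+[x0,y0,0,0,0]).tolist() for k in range(1,n)])
mark(3,300,170,342,215); mark(4,305,195,335,232); mark(2,265,212,300,240)
g=cv2.cvtColor(cv2.imread("pics/w3.png"),6);print(g[165:205,321].tolist());g=cv2.cvtColor(cv2.imread("pics/w4.png"),6);print(g[180:245,320].tolist())
E
```

```text
3 [[300, 170, 2, 1, 2], [340, 170, 2, 3, 4], [320, 176, 3, 23, 50], [336, 210, 6, 5, 15]]
4 [[318, 211, 4, 19, 76]]
2 [[265, 212, 4, 7, 16], [297, 212, 3, 3, 6], [281, 220, 5, 13, 24], [265, 231, 5, 9, 23], [296, 236, 4, 4, 9]]
[46, 45, 41, 37, 40, 39, 41, 41, 43, 42, 51, 144, 176, 176, 176, 176, 177, 175, 176, 176, 175, 176, 177, 175, 177, 176, 176, 175, 175, 175, 175, 174, 175, 125, 58, 47, 47, 46, 45, 47]
[160, 161, 161, 161, 160, 158, 106, 40, 40, 45, 43, 42, 39, 39, 36, 40, 39, 38, 37, 37, 36, 37, 36, 38, 36, 36, 39, 36, 38, 44, 109, 160, 174, 174, 174, 175, 174, 174, 172, 174, 174, 173, 173, 176, 174, 174, 174, 174, 173, 131, 63, 34, 30, 33, 32, 31, 33, 29, 28, 29, 29, 27, 27, 27, 27]
```

```bash
python3 - <<'E'
from h import *
c3,c4,c2=[dict(np.load(f"w{i}.npz")) for i in(3,4,2)]
S=vision.get_calibration("scene")
print(tri(c3,(321,175.8),c4,(319.8,210)),tri(c2,(285.5,219.5),c4,(319.8,210)))
s=arm.read_state();print(s["position"],c4["R"]@(s["position"])+c4["t"])
for z in(.05,.066):
  for r in(175.8,198.5): print(z,plane(c3,(321,r),z))
E
python3 jog.py '[{"jaw":0.4}, {"jaw":0.4}, {"jaw":0.4}, {"jaw":0.4}]' 30;python3 jog.py '[{"jaw":0}, {"jaw":0}]' 30;python3 jog.py '[{"jaw":0}, {"jaw":0}, {"jaw":0}]' 30
```

```text
(array([ 0.48660591, -0.30257511,  0.06679848]), np.float64(0.00022776275991546324)) (array([ 0.48962147, -0.30438371,  0.05687374]), np.float64(0.0009838832301546593))
[ 0.50082381 -0.3159241   0.05195216] [-0.00108551  0.02308773  0.17190015]
0.05 [ 0.4896611  -0.30458895  0.05      ]
0.05 [ 0.50541468 -0.31675176  0.05      ]
0.066 [ 0.48682114 -0.30258796  0.066     ]
0.066 [ 0.50152723 -0.31394204  0.066     ]
clock: 5.0
position: [0.5009, -0.3159, 0.052]
ee_rot: [-1.021, -2.971, -0.0]
force: [0.6, -0.5, 0.5]
grip_width: 0.401
gripper_force: 0.0
clock: 5.2
position: [0.5009, -0.316, 0.0521]
ee_rot: [1.021, 2.971, -0.0]
force: [0.6, -0.1, 0.3]
grip_width: 0.07
gripper_force: 0.0
clock: 5.5
position: [0.5009, -0.316, 0.0521]
ee_rot: [1.021, 2.971, -0.0]
force: [0.3, 0.0, 0.0]
grip_width: -0.0
gripper_force: 0.0
```

The shut fingertips hide the bar's top, so they seem to be above it and higher than the TCP data says. I'll feel downward in small steps to check.

```bash
for i in 1 2 3; do echo; done; python3 jog.py '[{"jaw":0, "tz":0.002}, {"jaw":0, "tz":0.004}, {"jaw":0, "tz":0.004}]' | grep -E "pos|force"; python3 jog.py '[{"jaw":0, "tz":0.002}, {"jaw":0, "tz":0.004}, {"jaw":0, "tz":0.004}]' | grep -E "pos|force"
```

```text
position: [0.5013, -0.3162, 0.0503]
force: [-6.0, 3.2, 21.2]
gripper_force: 11.1
position: [0.5016, -0.3164, 0.05]
force: [-14.6, 10.2, 57.3]
gripper_force: 28.4
```

```bash
python3 jog.py '[{"jaw":0, "tz":-0.01}, {"jaw":0, "tx":0.001, "ty":0.001, "tz":-0.018}, {"jaw":0.4, "tx":0.001, "ty":0.001, "tz":-0.018}, {"jaw":0.4, "tx":0.001, "ty":0.001, "tz":-0.018}, {"jaw":0.4, "tx":0.001, "ty":0.001, "tz":-0.018}, {"jaw":0.4, "tx":0.001, "ty":0.001, "tz":-0.008}, {"jaw":0.4, "tx":0.001, "ty":0.001, "tz":-0.003}, {"jaw":0.4, "tx":0.001, "ty":0.001, "tz":-0.003}]' | grep -E "pos|force|wid"; python3 jog.py '[{"jaw":0.4, "tz":0.003}, {"jaw":0.4, "tz":0.006}, {"jaw":0.4, "tz":0.006}]' | grep -E "pos|force"; python3 jog.py '[{"jaw":0.4, "tz":0.003}, {"jaw":0.4, "tz":0.006}, {"jaw":0.4, "tz":0.006}]' | grep -E "pos|force|wid"
```

```text
position: [0.4997, -0.3139, 0.0454]
force: [-0.2, -0.8, 0.5]
grip_width: 0.403
gripper_force: 0.0
position: [0.5005, -0.3144, 0.0406]
force: [0.2, 0.5, -0.1]
gripper_force: 0.0
position: [0.5005, -0.3144, 0.0347]
force: [-0.6, 0.3, -0.5]
grip_width: 0.398
gripper_force: 0.0
```

```bash
python3 jog.py '[{"jaw":0}, {"jaw":0}, {"jaw":0}, {"jaw":0}]' 30 | grep -E "pos|force|wid"
```

```text
position: [0.5005, -0.3149, 0.0352]
force: [-2.8, -2.6, 3.0]
grip_width: 0.154
gripper_force: 33.0
```

Gripped (13 mm); the fingers are about 25 mm shorter than stated. Now I'll turn the knob.

```bash
python3 jog.py '[{"jaw":0, "yaw":0.15}, {"jaw":0, "yaw":0.3}, {"jaw":0, "yaw":0.45}, {"jaw":0, "yaw":0.6}, {"jaw":0, "yaw":0.75}, {"jaw":0, "yaw":0.9}, {"jaw":0, "yaw":1}, {"jaw":0, "yaw":1.1}, {"jaw":0, "yaw":1.1}, {"jaw":0, "yaw":1.1}]'; python3 -c "
from h import *
s=arm.read_state();print(s['moment'],s['qpos'][5])"
python3 jog.py '[{"jaw":0, "yaw":0.05}, {"jaw":0, "yaw":0.1}, {"jaw":0, "yaw":0.14}, {"jaw":0, "yaw":0.14}, {"jaw":0, "yaw":0.14}]'; python3 -c "
from h import *
s=arm.read_state();print(s['moment'],s['qpos'][5])"
```

```text
clock: 8.9
position: [0.5038, -0.3138, 0.0353]
ee_rot: [2.421, 1.996, 0.006]
force: [10.9, 5.7, -4.9]
grip_width: 0.157
gripper_force: 32.2
[ 1.04866401 -1.90180266 -0.02683076] -0.38995797983348074
clock: 9.4
position: [0.5041, -0.314, 0.0353]
ee_rot: [2.552, 1.825, 0.006]
force: [12.0, 6.2, -5.0]
grip_width: 0.151
gripper_force: 35.8
[ 0.96588667 -2.0185023   0.7652733 ] -0.2512602073248332
```

The moment jump shows the end stop, with the bar at about 2.02 rad. Release, rise, and go above the pot.

```bash
python3 jog.py '[{"jaw":0.45, "yaw":-0.02}, {"jaw":0.45, "yaw":-0.02}, {"jaw":0.45, "yaw":-0.02}, {"jaw":0.45, "tz":-0.04, "yaw":-0.02}, {"jaw":0.45, "tz":-0.09}, {"jaw":1, "tz":-0.125}, {"jaw":1, "tz":-0.125}]' | grep -E "pos|force|wid"; python3 jog.py '[{"jaw":1, "tx":0.27, "ty":-0.067}, {"jaw":1, "tx":0.27, "ty":-0.067}, {"jaw":1, "tx":0.27, "ty":-0.067}, {"jaw":1, "tx":0.27, "ty":-0.067}, {"jaw":1, "tx":0.27, "ty":-0.067}, {"jaw":1, "tx":0.27, "ty":-0.067}, {"jaw":1, "tx":0.27, "ty":-0.067}, {"jaw":1, "tx":0.27, "ty":-0.067}, {"jaw":1, "tx":0.27, "ty":-0.067}]'; python3 - <<'E'
from h import *
im=snap(6);c=dict(np.load("w6.npz"));m=cv2.inRange(cv2.cvtColor(im,cv2.COLOR_BGR2HSV),(5,110,60),(18,255,255))
n,l,st,ce=cv2.connectedComponentsWithStats(m);i=1+st[1:,4].argmax();print(st[i],ce[i],plane(c,ce[i],.102))
print(arm.read_state()["position"])
# knob bar angle from top view
t=vision.capture("top")[:,:,::-1];T=vision.get_calibration("top");cv2.imwrite("pics/t6.png",t)
k=cv2.inRange(cv2.cvtColor(t,cv2.COLOR_BGR2HSV),(0,0,0),(180,255,60))[165:210,350:392]
n,l,s2,ce=cv2.connectedComponentsWithStats(k);j=1+s2[1:,4].argmax()
p=np.argwhere(l==j)[:,::-1]+[350,165];w=np.array([plane(T,q,.066)[:2] for q in p]);w-=w.mean(0);u,sv,v=np.linalg.svd(w);print("bar",v[0],sv,np.arctan2(v[0][1],v[0][0]))
E
```

```text
position: [0.5034, -0.3166, 0.1655]
force: [1.2, 0.3, 1.0]
grip_width: 0.773
gripper_force: 0.0
clock: 11.0
position: [0.5248, -0.0383, 0.1597]
ee_rot: [-2.558, -1.824, 0.001]
force: [0.5, -1.4, 0.6]
grip_width: 0.998
gripper_force: 0.0
[ 292  170   62   60 2865] [322.93298429 199.85689354] [ 0.52948886 -0.03576268  0.102     ]
[ 0.52485031 -0.03856428  0.15976437]
bar [ 0.45608899 -0.88993417] [0.18585456 0.16472322] -1.0972008156953057
```

```bash
python3 jog.py '[{"jaw":1, "tx":0.004, "ty":0.003, "tz":0.03}, {"jaw":1, "tx":0.004, "ty":0.003, "tz":0.06}, {"jaw":1, "tx":0.004, "ty":0.003, "tz":0.09}, {"jaw":1, "tx":0.004, "ty":0.003, "tz":0.105}, {"jaw":1, "tx":0.004, "ty":0.003, "tz":0.113}, {"jaw":1, "tx":0.004, "ty":0.003, "tz":0.113}]' | grep -E "pos|force|wid";  python3 jog.py '[{"jaw":0}, {"jaw":0}, {"jaw":0}, {"jaw":0}, {"jaw":0}]' 40 | grep -E "pos|force|wid"
```

```text
position: [0.5286, -0.0353, 0.0462]
force: [0.1, -0.4, 0.7]
grip_width: 0.999
gripper_force: 0.0
position: [0.5299, -0.0347, 0.0482]
force: [-1.9, 0.1, 4.8]
grip_width: 0.556
gripper_force: 40.8
```

```bash
python3 jog.py '[{"jaw":0, "tz":-0.02}, {"jaw":0, "tz":-0.05}, {"jaw":0, "tz":-0.09}, {"jaw":0, "tz":-0.09}, {"jaw":0, "tz":-0.09}]' | grep -E "pos|force|wid"; python3 jog.py '[{"jaw":0, "tx":-0.02, "ty":0.001}, {"jaw":0, "tx":-0.05, "ty":0.003}, {"jaw":0, "tx":-0.08, "ty":0.005}, {"jaw":0, "tx":-0.11, "ty":0.006}, {"jaw":0, "tx":-0.14, "ty":0.008}, {"jaw":0, "tx":-0.163, "ty":0.008}, {"jaw":0, "tx":-0.163, "ty":0.008}, {"jaw":0, "tx":-0.163, "ty":0.008}, {"jaw":0, "tx":-0.163, "ty":0.008}]' ; python3 - <<'E'
from h import *
snap(7);s=arm.read_state();y=2*np.arctan2(s["ee_rot"][1],s["ee_rot"][0]);d=np.array([.485,-.1915])-s["position"][:2]
print(s["position"],d,d@[np.cos(y),np.sin(y)],d@[np.sin(y),-np.cos(y)])
E
```

```text
position: [0.5297, -0.0346, 0.1381]
force: [-0.0, -0.5, -2.1]
grip_width: 0.552
gripper_force: 42.2
clock: 13.6
position: [0.4834, -0.1905, 0.1362]
ee_rot: [-2.555, -1.825, 0.001]
force: [0.4, -0.4, -2.4]
grip_width: 0.556
gripper_force: 42.2
[ 0.48362768 -0.19046232  0.13646352] [ 0.00137232 -0.00103768] -0.0005367907685171724 0.001634600434915698
```

```bash
python3 jog.py '[{"jaw":0, "ty":0.002, "tz":0.015}, {"jaw":0, "ty":0.002, "tz":0.03}, {"jaw":0, "ty":0.002, "tz":0.042}, {"jaw":0, "ty":0.002, "tz":0.05}, {"jaw":0, "ty":0.002, "tz":0.05}, {"jaw":0, "ty":0.002, "tz":0.05}]' | grep -E "pos|force|wid"; python3 jog.py '[{"jaw":0, "tz":0.002}, {"jaw":0, "tz":0.004}, {"jaw":0, "tz":0.004}]' | grep -E "pos|force"; python3 jog.py '[{"jaw":0, "tz":0.001}, {"jaw":0, "tz":0.002}, {"jaw":0, "tz":0.002}]' | grep -E "pos|force"
```

```text
position: [0.4859, -0.1919, 0.0871]
force: [-0.7, 0.4, -2.0]
grip_width: 0.554
gripper_force: 42.1
position: [0.4857, -0.1921, 0.0831]
force: [0.6, -0.0, -1.8]
gripper_force: 42.1
position: [0.4856, -0.1921, 0.081]
force: [-0.4, 0.5, -2.4]
gripper_force: 42.1
```

```bash
for r in 1 2 3 4; do python3 jog.py '[{"jaw":0, "tz":0.001}, {"jaw":0, "tz":0.0015}, {"jaw":0, "tz":0.0015}]' | grep -E "pos|^force"; done
```

```text
position: [0.4863, -0.1921, 0.08]
force: [1.3, 1.7, 3.2]
position: [0.4869, -0.192, 0.0793]
force: [-0.6, 4.4, 12.0]
position: [0.4874, -0.1918, 0.0788]
force: [-0.4, 7.5, 22.3]
position: [0.4879, -0.1917, 0.0782]
force: [-2.6, 10.6, 33.1]
```

```bash
python3 jog.py '[{"jaw":0, "tx":0.001, "tz":-0.002}, {"jaw":0, "tx":0.0015, "ty":0.0005, "tz":-0.004}, {"jaw":0, "tx":0.0015, "ty":0.0005, "tz":-0.004}]' | grep -E "pos|^force"; python3 jog.py '[{"jaw":0.62}, {"jaw":0.7}, {"jaw":0.85}, {"jaw":1}, {"jaw":1}, {"jaw":1}]' | grep -E "pos|force|wid"; python3 jog.py '[{"jaw":1, "tz":-0.02}, {"jaw":1, "tz":-0.06}, {"jaw":1, "tz":-0.1}, {"jaw":1, "tz":-0.1}, {"jaw":1, "tz":-0.1}]' | grep -E "pos|^force"; python3 - <<'E'
from h import *
im=snap(8);c=dict(np.load("w8.npz"));m=cv2.inRange(cv2.cvtColor(im,cv2.COLOR_BGR2HSV),(5,110,60),(18,255,255))
n,l,st,ce=cv2.connectedComponentsWithStats(m);i=1+st[1:,4].argmax();e=cv2.fitEllipse(max(cv2.findContours((l==i).astype(np.uint8),0,1)[0],key=len))
print(st[i],ce[i],e,plane(c,e[0],.131))
s=vision.capture("scene")[:,:,::-1];cv2.imwrite("pics/s8.png",s);print(arm.read_state()["position"])
E
```

```text
position: [0.4866, -0.1908, 0.079]
force: [0.3, 1.0, 2.3]
position: [0.4866, -0.1908, 0.079]
force: [0.4, -0.4, 0.9]
grip_width: 1.004
gripper_force: 0.0
position: [0.4871, -0.191, 0.1799]
force: [-0.4, -0.2, 1.0]
[ 289  172   65   62 3128] [320.79923274 202.61221228] ((320.80224609375, 202.61322021484375), (61.3675537109375, 63.09538650512695), 88.44668579101562) [ 0.49054928 -0.18742394  0.131     ]
[ 0.48583116 -0.19045386  0.17808482]
```

```bash
python3 jog.py '[{"jaw":1, "tx":-0.123, "ty":0.042, "tz":-0.06}, {"jaw":1, "tx":-0.123, "ty":0.042, "tz":-0.06}, {"jaw":1, "tx":-0.123, "ty":0.042, "tz":-0.06}, {"jaw":1, "tx":-0.123, "ty":0.042, "tz":-0.06}, {"jaw":1, "tx":-0.123, "ty":0.042, "tz":-0.06}, {"jaw":1, "tx":-0.123, "ty":0.042, "tz":-0.06}]' | grep -E "pos"; python3 - <<'E'
from h import *
snap(9)
C={i:dict(np.load(f"w{i}.npz")) for i in(8,9)};S=vision.get_calibration("scene");T=vision.get_calibration("top")
cv2.imwrite("pics/s9.png",vision.capture("scene")[:,:,::-1]);cv2.imwrite("pics/t9.png",vision.capture("top")[:,:,::-1])
def lid(f,lo=(5,110,60),box=None):
    im=cv2.imread(f);m=cv2.inRange(cv2.cvtColor(im,cv2.COLOR_BGR2HSV),lo,(18,255,255))
    if box: q=m*0;q[box[1]:box[3],box[0]:box[2]]=m[box[1]:box[3],box[0]:box[2]];m=q
    n,l,st,ce=cv2.connectedComponentsWithStats(m);i=1+st[1:,4].argmax()
    return cv2.fitEllipse(max(cv2.findContours((l==i).astype(np.uint8),0,1)[0],key=len)),st[i].tolist()
a,b=lid("pics/w8.png"),lid("pics/w9.png");s=lid("pics/s8.png",(5,110,90),(295,130,350,230));t=lid("pics/t9.png",(5,110,90),(290,150,350,230))
print(a,b,s,t)
print("w8w9",tri(C[8],a[0][0],C[9],b[0][0]),"w8 s",tri(C[8],a[0][0],S,s[0][0]),"top@.131",plane(T,t[0][0],.131),"s@.131",plane(S,s[0][0],.131))
# white mark on knob
g=cv2.imread("pics/w9.png");H=cv2.cvtColor(g,cv2.COLOR_BGR2GRAY)
k=np.array([.502,-.315,.066]);q=C[9]["R"]@k+C[9]["t"];u=(C[9]["mtx"]@q/q[2])[:2];print("knob pix",u)
x,y=u.astype(int);m=(H[y-25:y+25,x-25:x+25]>110).astype(np.uint8);n,l,st,ce=cv2.connectedComponentsWithStats(m)
for i in range(1,n):
    p=np.argwhere(l==i)[:,::-1]+[x-25,y-25]
    if 10<len(p)<120:
        w=np.array([plane(C[9],z,.066)[:2] for z in p]);w0=w.mean(0);_,sv,v=np.linalg.svd(w-w0);print(len(p),w0,v[0],sv,"knob",(.125-np.arctan2(v[0][1],v[0][0]))%np.pi)
E
```

```text
position: [0.4854, -0.3194, 0.2371]Traceback (most recent call last):
  File "<stdin>", line 10, in <module>
  File "<stdin>", line 8, in lid
ValueError: attempt to get argmax of an empty sequence
```

```bash
cat > chk.py <<'E'
from h import *
C={i:dict(np.load(f"w{i}.npz")) for i in(8,9)};S=vision.get_calibration("scene");T=vision.get_calibration("top")
def lid(f,lo,box):
    im=cv2.imread(f);m=cv2.inRange(cv2.cvtColor(im,cv2.COLOR_BGR2HSV),lo,(20,255,255))
    q=m*0;q[box[1]:box[3],box[0]:box[2]]=m[box[1]:box[3],box[0]:box[2]]
    n,l,st,ce=cv2.connectedComponentsWithStats(q)
    if n<2: print(f,"none");return
    i=1+st[1:,4].argmax();e=cv2.fitEllipse(max(cv2.findContours((l==i).astype(np.uint8),0,1)[0],key=len));print(f,st[i].tolist(),np.round(e[0],1));return e[0]
A=(0,0,640,400)
a,b=lid("pics/w8.png",(5,110,60),A),lid("pics/w9.png",(5,110,60),A);s=lid("pics/s9.png",(5,110,90),(295,130,350,230));t=lid("pics/t9.png",(5,110,90),(290,150,350,230))
if b is not None: print("w8w9",tri(C[8],a,C[9],b))
if s is not None: print("w8 s",tri(C[8],a,S,s),"s@.131",plane(S,s,.131))
if t is not None: print("top@.131",plane(T,t,.131))
g=cv2.imread("pics/w9.png");H=cv2.cvtColor(g,cv2.COLOR_BGR2GRAY)
k=np.array([.502,-.315,.066]);q=C[9]["R"]@k+C[9]["t"];u=(C[9]["mtx"]@q/q[2])[:2];print("knob pix",u)
x,y=u.astype(int);m=(H[y-25:y+25,x-25:x+25]>110).astype(np.uint8);n,l,st,ce=cv2.connectedComponentsWithStats(m)
for i in range(1,n):
    p=np.argwhere(l==i)[:,::-1]+[x-25,y-25]
    if 10<len(p)<120:
        w=np.array([plane(C[9],z,.066)[:2] for z in p]);w0=w.mean(0);_,sv,v=np.linalg.svd(w-w0);print(len(p),w0,v[0],sv,"knob",(.125-np.arctan2(v[0][1],v[0][0]))%np.pi)
E
python3 chk.py
```

```text
pics/w8.png [289, 172, 65, 62, 3128] [320.8 202.6]
pics/w9.png [244, 9, 59, 64, 2939] [272.8  41. ]
pics/s9.png [310, 166, 21, 15, 223] [319.8 173.3]
pics/t9.png none
w8w9 (array([ 0.49034109, -0.18784792,  0.1295797 ]), np.float64(0.00015093980125139967))
w8 s (array([ 0.49005253, -0.18799877,  0.12860738]), np.float64(0.0006153563243741001)) s@.131 [ 0.48837613 -0.19040349  0.131     ]
knob pix [331.54949565 166.62158329]
38 [ 0.5079061  -0.30315426] [-0.26476363 -0.96431334] [0.03325378 0.00463454] knob 1.9637551281038124
```

The lid triangulates 28 mm higher than when the pot stood on the worktop (29 mm expected), with at most about 0.06 rad tilt, so the pot is home. The knob reads about 1.96 rad. Handing in.

```bash
python3 -c "
from cell import arm, vision, job
s=arm.read_state();print(s['clock'],s['force']);print(job.close_job())"
```

```text
18.3 [-0.11075609 -0.57739147  0.34143182]
the job is handed in; nothing more can be done
None
```

I handed the job in at 18.3 s: the pot measured fully home and near upright in the cup (at most about 0.06 rad tilt) and the knob at about 1.96 rad against its clockwise stop; I did not re-measure the jar, lemon and mill, and the hand-in returned no verdict.

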